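# Lock the shaker for transport by feel

### The job

Lock the platform shaker so that it can be carried. Take the steel locking key from its sloping rest, stand it upright and put its foot down through the wide window of the slit in the shaker's front apron, then slide it along the slit, feeling with the foot on the carriage underneath, until it drops into the carriage's hidden groove; leave it standing there, fully down and let go. Leave the wash bottle, the beaker and the tube rack where they are.

Things in the scene. Friction and masses are not known exactly. Their poses are not given: they have to be found in the camera images.
- shaker: White platform shaker, fixed, 200 (x) by 370 (y) by 60 mm high; on its rear part (local x -5 to 95 mm) a platform with a well plate, up to 97 mm above the bench. Origin: centre of underside, z up, front (controls) to local -x. Its front apron, top at z = 60, 6 mm thick, has a keyhole slit along local y at x = -50 mm, open down to a carriage.
- window (a point): Centre of the slit's wide window, at the apron's top: local (-50, 75, 60) mm of the shaker, same axes. The window is 24 mm wide (x), from local y = 53 to 97 mm of the shaker, and narrows by a flare (y 53 to 43 mm) into the slit, 11 mm wide, on to y = -95 mm.
- slit_end (a point): Closed far end of the slit, at the apron's top: local (-50, -95, 60) mm of the shaker, same axes.
- key: Flat steel key, 112 mm, about 0.2 kg. Origin: centre of the foot's underside; z along it, foot to head; y its width, x its thickness. Foot 24 (y) by 14 (x) mm, z 0 to 10; blade 24 by 7, z 10 to 62; head (grip) 36 by 14, z 62 to 112. Only the blade passes along the slit, the foot only through the window. Starts leaning in its rest, z axis 30 degrees from vertical towards the rest's -x.
- rest: Grey sloping rest of the key, fixed, base 110 (x) by 62 (y) mm. Origin: centre of underside, z up. The key's foot stands at local (35, 0, 32) mm between two low cheeks; its back lies on a board 24 mm wide that reaches 75 mm up along the key, so both 14 mm wide side faces of the head (36 mm apart in y) are free for the fingers. The key comes out along its own length.
- wash_bottle: White wash bottle with a green cap and bent spout, 66 mm across, 205 mm high; origin at the centre of its underside. Bystander
- beaker: Open yellow plastic beaker, 80 mm across, 95 mm high; origin at the centre of its underside. Bystander
- tube_rack: White rack of capped tubes, 200 by 70 mm, 94 mm high; origin at the centre of its underside. Bystander
- carriage (a point): A point on the shaker, local (-50, 75, 28) mm: the level of the top of the carriage below window and slit, a black level bar, 28 mm above the bench, braked, so it does not move. One groove runs straight across it: 32 mm long in local y, bottom at 16 mm above the bench. Nothing shows where: its centre is anywhere from local y = 15 to -70 mm of the shaker, different each time.
There are look-alikes about, which are no part of the job. Several things have the shape of the key; the one meant has the colours described above.

How it is judged:
On the way, in this order (a step that is already met when the one before it is completed fails the run):
1. the key's foot is under the apron, inside the window, the key upright (z of key in the frame of shaker below 0.042 m and y of key in the frame of shaker above 0.04 m and horizontal distance between key and window below 0.035 m and angle between key's own z axis and vertical below 0.25 rad), for 0.05 s.
2. the foot has dropped into the groove of the carriage (z of key in the frame of shaker below 0.021 m and y of key in the frame of shaker between -0.085 and 0.03 m and x of key in the frame of shaker between -0.06 and -0.04 m), for 0.1 s.
At the end, for the whole second after the job is handed in: The key stands in the carriage's groove under the slit: the underside of its foot at most 19 mm above the bench (the groove's bottom is at 16 mm, the carriage's top at 28 mm), within 10 mm of the slit's line, tilted less than 0.15 rad, at rest and let go (z of key in the frame of shaker between 0.012 and 0.019 m and y of key in the frame of shaker between -0.085 and 0.03 m and x of key in the frame of shaker between -0.06 and -0.04 m and angle between key's own z axis and vertical below 0.15 rad and linear speed of key below 0.02 m/s and contact force between key and the fingers below 0.1 N); the robot touches nothing.
It fails at once if the wash bottle, the beaker or the tube rack is shifted by more than 30 mm (distance of any of wash_bottle, beaker, tube_rack from where it was at the start of the episode above 0.03 m).
It also fails if it takes over 58 s, if anything falls off the work surface, if the arm or the gripper's body presses on something with over 40 N, if the wrist force passes 120 N, or if a joint passes its speed limit or range.

### The arm

A 6-joint arm with a two-finger parallel gripper is mounted at the origin on the work surface. World frame = base frame: x ahead of the robot, y to its left, z up, the work surface at z = 0. Lengths are in m, angles in rad, forces in N, time in s.
With the tool pointing down it reaches from about 0.3 to 0.875 m from the base axis. Payload 6.4 kg.
Tool frame: the origin (TCP) lies at the centre of the arm's flange, where the gripper is bolted on; the fingertips stand 173 mm ahead of it and the grasp point (between the pads) lies ctrl.grip_point_offset ahead of it (ctrl.grip_point_offset is the distance from the TCP to the grasp point, in m); z points along the fingers, y is the direction in which the jaws open and shut (so a half turn about z gives the same grasp; the last joint's range is limited). The gripper opens to 85 mm and grips with 20 to 120 N. Pads are 22 mm wide; open, the fingers measure 114 mm over their backs; the gripper's body (76 mm by 85 mm) begins 54 mm behind the grasp point. The pads swing forward as they close: fully open they stand 13 mm farther back than shut.
Start: joints at [-1.529, 0.181, 1.607, -0, 1.354, -0.206], TCP at [0.141, -0.557, 0.405] pointing down, gripper open.
Joint ranges: [-2.99, 2.99], [-0.89, 2.07], [0.3, 2.58], [-1.14, 4.28], [0, 2.63], [-3.12, 3.12]. Speed limits (rad/s): [2.57, 2.57, 3.01, 3.14, 3.14, 3.14].

### API

Orientations are given as a unit quaternion [w, x, y, z].
In Python, from bench import ctrl, cams, boxes_of, landmark_of gives the robot as it stands.
- The arm moves only by the shell command python3 -m handwheel 'ROWS'. ROWS is JSON, a list of rows, each an object with "offset": the shift along the tool's x, y, z in m, a list of three; "spin": the turn about the tool's z in degrees; "grip": the opening, from 0 (shut) to 1 (fully open). A call has 1 to 20 rows; each row is the pose to reach, as a shift and turn from the pose commanded when the call began, along the tool's axes at that moment; what a row does not reach only later rows make up. A row lasts 1/8 s, in which the tool goes at most 62.5 mm and 10.7 degrees, less where a joint would pass 70% of its speed; a pose out of reach is approached as far as the arm can. A call with a gripper value outside its range is refused whole. The fingers move at their own pace and stop on an object; the grip force is fixed at half the most. Time passes only in rows, so rows that repeat a pose let the fingers close. It gives the time, the measured TCP pose, the force and the opening at its end, in the units of the state.
- ctrl.get_obs(): the state, without advancing time (a new reading comes with each control period).
- cams.camera(name): name is "scene" or "top" or "wrist"; returns a dict with "color" (480x640x3 uint8, red, green, blue), "camera_matrix" (3x3 intrinsics, pixels), "view" (4x4, takes a point from world to camera coordinates); the wrist camera has in their place "tool_from_camera" (4x4, takes a point from camera to tool coordinates, whose origin is the TCP and whose axes are the flange's). Camera axes: x right, y up, looking along -z (the intrinsics and any distortion apply to the point x, -y, -z); pixel columns grow to the right and rows downward; lengths in m; the calibration is good to about 2 mm. A picture is of the moment at which its call begins: read the wrist's pose just before it. There is no depth.
- ctrl.hand_in(): hands the job in, once; it reports no verdict.
Trained networks look in a picture, given as the dict that the camera call returned (one of the last four; its "shot" number tells which), for a name from the list of things; names that differ only in an ending like _2 or _b are one class to them, and where a whole thing is asked for, a point or a joint stands for the part that bears it (a point fixed in the world has none). Each returns a list of dicts, best first, with "confidence" (0 to 1); they miss things now and then, are a little off and sometimes report something else, mostly with a low value. They report only what shows in the picture. A call takes as long as a camera call. They do not tell look-alikes from the thing itself.
- boxes_of(picture, thing): "uv" ([column, row] in pixels, amid what is visible of it).
- landmark_of(picture, thing): "uv" ([column, row] in pixels: a listed point, or the origin of a listed thing).
The state is a dict: "time_s": time; "q": joint angles; "dq": joint speeds; "joint_efforts": joint torques, N m; "eef_pos": TCP position; "eef_rot": TCP orientation; "wrist_force": force on the tool from outside, world axes, zero at the start; "torque": the same for the moment, N m; "opening": opening from 0.0 (shut) to 1.0 (fully open).
Only numpy, scipy, OpenCV 4.12 (cv2) and the standard library are available. Lean on these libraries where they do the work, as an engineer would, in place of code of your own. Each camera call takes 0.05 s, during which the arm holds its last target.

## Working session

There is one attempt and no reset: what is moved stays moved. The work goes in short steps, Python scripts to look and compute and a shell command to move; the robot and the scene stay as the last step left them, time stands still between calls to the robot, and variables do not carry over. Pictures are saved under pics/ and viewed, and the job is handed in when it is done.

```bash
ls; mkdir -p pics
python3 - <<'E'
from bench import ctrl,cams,boxes_of,landmark_of
import cv2,numpy as np
o=ctrl.get_obs();print(o, ctrl.grip_point_offset)
for n in ["scene","top","wrist"]:
    p=cams.camera(n)
    cv2.imwrite(f"pics/{n}0.png",p["color"][:,:,::-1])
    print(n,p["shot"],p["camera_matrix"].tolist(),{k:(v.round(4).tolist() if hasattr(v,'round') else v) for k,v in p.items() if k not in("color","camera_matrix")})
    for t in ["key","rest","shaker","window","slit_end","wash_bottle","beaker","tube_rack"]:
        try: print(t,"B",[(np.round(d["uv"],1).tolist(),round(d["confidence"],2)) for d in boxes_of(p,t)[:4]],"L",[(np.round(d["uv"],1).tolist(),round(d["confidence"],2)) for d in landmark_of(p,t)[:4]])
        except Exception as e: print(t,e)
print(ctrl.get_obs()["time_s"])
E
```

```text
pics
{'time_s': 0.0, 'q': array([-1.52930351e+00,  1.81549806e-01,  1.60801020e+00,  3.43791654e-05,
        1.35381947e+00, -2.06337752e-01]), 'dq': array([ 0.000874  , -0.00177369, -0.0009692 , -0.0006454 , -0.00095893,
       -0.00057763]), 'joint_efforts': array([ 7.67434040e-05, -4.44876981e+01, -3.51334476e+01, -2.23931111e-04,
        9.10861418e-03,  1.82755895e-05]), 'eef_pos': array([ 0.1410382, -0.5571702,  0.4037779]), 'eef_rot': array([-8.89000566e-04,  9.92332383e-01,  1.23594670e-01,  9.02803920e-05]), 'wrist_force': array([0.30889543, 0.11371149, 0.1058187 ]), 'torque': array([-0.02589577,  0.0082771 ,  0.0108749 ]), 'opening': 0.9980176010833076} 0.1547
scene 1 [[433.4717907411718, 0.0, 323.7436073409699], [0.0, 433.4717907411718, 243.96810710192108], [0.0, 0.0, 1.0]] {'view': [[-0.1861, 0.9825, 0.0116, 0.1067], [-0.8259, -0.1628, 0.5398, 0.388], [0.5322, 0.0908, 0.8417, -1.3743], [0.0, 0.0, 0.0, 1.0]], 'shot': 1}
key B [([361.1, 211.7], 0.83), ([424.3, 189.8], 0.72), ([437.3, 221.8], 0.69), ([476.5, 245.9], 0.62)] L [([475.0, 226.0], 0.91), ([381.5, 221.7], 0.71), (
[... 1300 characters left out ...]
84)]
slit_end B [([338.1, 227.4], 0.65)] L [([377.8, 245.2], 0.6), ([336.4, 228.6], 0.18)]
wash_bottle B [([153.5, 215.8], 0.62)] L [([164.2, 222.5], 0.59)]
beaker B [([214.5, 182.7], 0.82)] L [([221.0, 187.8], 0.68)]
tube_rack B [([487.2, 261.8], 0.79)] L [([483.4, 262.0], 0.95)]
wrist 3 [[361.23143251349956, 0.0, 318.87990113353936], [0.0, 361.23143251349956, 237.14796495839528], [0.0, 0.0, 1.0]] {'tool_from_camera': [[0.0001, 0.951, 0.3093, 0.0801], [1.0, 0.0, -0.0004, 0.0006], [-0.0004, 0.3093, -0.951, 0.0308], [0.0, 0.0, 0.0, 1.0]], 'shot': 3}
key B [] L []
rest B [] L []
shaker B [] L []
window B [] L []
slit_end B [] L []
wash_bottle B [] L []
beaker B [] L []
tube_rack B [] L []
2.55
```

View pics/scene0.png

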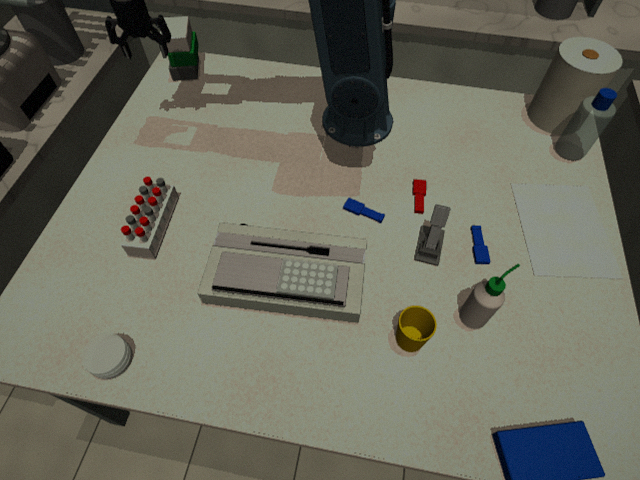

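View pics/top0.png

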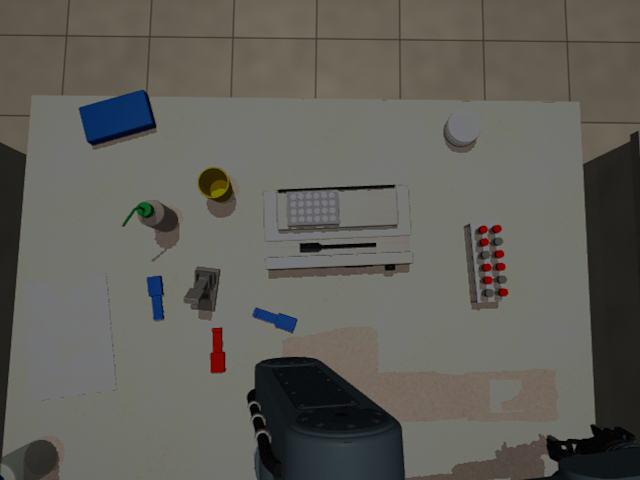

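Run:
```python
import cv2
a=cv2.imread("pics/scene0.png")[150:280,330:520];b=cv2.imread("pics/top0.png")[240:400,110:310]
cv2.imwrite("pics/crops.png",cv2.hconcat([cv2.resize(a,(400,400),interpolation=cv2.INTER_CUBIC)*1,cv2.resize(b,(400,400),interpolation=cv2.INTER_CUBIC)]))
```

```text
(no output)
```

View pics/crops.png

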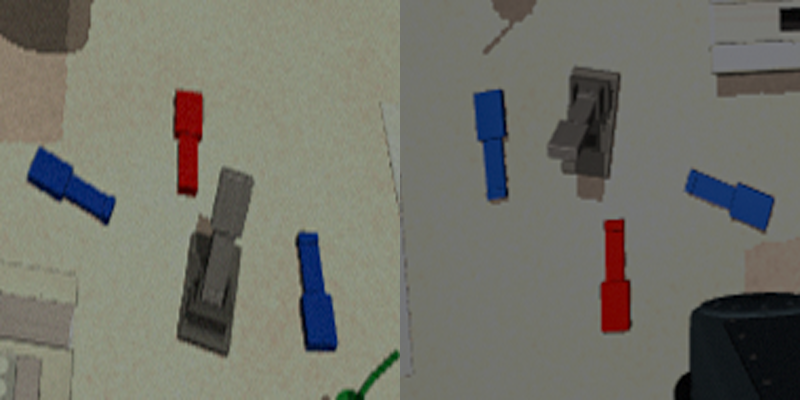

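Four key-shaped things: blue (361,211), red (419,196) and blue (480,245) in the scene picture all lie flat. The grey steel one leans in the rest at scene (432,232) / top (203,288). It matches the description in both colour and pose, and the crop confirms it. Next I triangulate.

```bash
cat > h.py <<'E'
import numpy as np,cv2
from scipy.spatial.transform import Rotation as R
from bench import ctrl,cams,boxes_of,landmark_of
def view_of(p,o=None):
    if "view" in p: return np.array(p["view"])
    q=o["eef_rot"];T=np.eye(4);T[:3,:3]=R.from_quat([q[1],q[2],q[3],q[0]]).as_matrix();T[:3,3]=o["eef_pos"]
    return np.linalg.inv(T@np.array(p["tool_from_camera"]))
def ray(K,V,uv):
    d=np.array([(uv[0]-K[0,2])/K[0,0],-(uv[1]-K[1,2])/K[1,1],-1]);Ri=V[:3,:3].T
    return -Ri@V[:3,3],Ri@d/np.linalg.norm(d)
def tri(rs):
    A=0;b=0
    for c,d in rs:
        P=np.eye(3)-np.outer(d,d);A=A+P;b=b+P@c
    x=np.linalg.solve(A,b);return x,[float(np.linalg.norm((np.eye(3)-np.outer(d,d))@(x-c))) for c,d in rs]
def atz(r,z): c,d=r;return c+d*(z-c[2])/d[2]
def proj(K,V,X):
    c=V[:3,:3]@X+V[:3,3];return np.array([K[0,0]*c[0]/-c[2]+K[0,2],-K[1,1]*c[1]/-c[2]+K[1,2]])
E
python3 - <<'E'
from h import *
S=cams.camera("scene");T=cams.camera("top")
Ks,Kt=np.array(S["camera_matrix"]),np.array(T["camera_matrix"]);Vs,Vt=view_of(S),view_of(T)
for n,a,b in [("key",(427.5,245.4),(202.7,274.5)),("window",(320.1,253.2),(311,244)),("slit_end",(249.3,240.7),(377.8,245.2)),("shaker",(284.6,279.4),(336.9,227.5)),("bottle",(474.3,315.5),(164.2,222.5)),("beaker",(407,337.3),(221,187.8)),("headtop",(440,207),(191,305))]:
    x,e=tri([ray(Ks,Vs,a),ray(Kt,Vt,b)]);print(n,x.round(4),np.round(e,4))
E
```

```text
key [0.4607 0.2416 0.0529] [0.0045 0.0045]
window [ 0.5392 -0.0201  0.0593] [0.0039 0.0039]
slit_end [ 0.5387 -0.191   0.0626] [0.0003 0.0003]
shaker [ 0.5918 -0.0929 -0.0035] [0.002 0.002]
bottle [ 0.5991  0.3678 -0.0049] [0.0002 0.0002]
beaker [0.6908 0.2145 0.0138] [0.0017 0.0017]
headtop [0.3861 0.2529 0.1145] [0.0031 0.0031]
```

```bash
cat >> h.py <<'E'
def toolR(o): q=o["eef_rot"];return R.from_quat([q[1],q[2],q[3],q[0]]).as_matrix()
def off(dst,o=None):
    o=o or ctrl.get_obs();return toolR(o).T@(np.array(dst)-o["eef_pos"])
def yaw(o): x=toolR(o)[:,0];return np.degrees(np.arctan2(x[1],x[0]))
E
python3 - <<'E'
from h import *
o=ctrl.get_obs();print(yaw(o),off([.45,-.25,.405]).round(4),off([.45,.245,.405]).round(4))
E
```

```text
14.197993504542568 [ 3.749e-01 -2.223e-01 -3.000e-04] [ 4.963e-01 -7.022e-01 -3.000e-04]
```

```bash
python3 -m handwheel '[{"offset":[0.375,-0.222,0],"spin":0,"grip":1},{"offset":[0.375,-0.222,0],"spin":0,"grip":1},{"offset":[0.375,-0.222,0],"spin":0,"grip":1},{"offset":[0.375,-0.222,0],"spin":5,"grip":1},{"offset":[0.375,-0.222,0],"spin":10,"grip":1},{"offset":[0.375,-0.222,0],"spin":14,"grip":1},{"offset":[0.375,-0.222,0],"spin":14,"grip":1},{"offset":[0.496,-0.702,0],"spin":14,"grip":1},{"offset":[0.496,-0.702,0],"spin":14,"grip":1},{"offset":[0.496,-0.702,0],"spin":14,"grip":1},{"offset":[0.496,-0.702,0],"spin":14,"grip":1},{"offset":[0.496,-0.702,0],"spin":14,"grip":1},{"offset":[0.496,-0.702,0],"spin":14,"grip":1},{"offset":[0.496,-0.702,0],"spin":14,"grip":1},{"offset":[0.496,-0.702,0],"spin":14,"grip":1},{"offset":[0.496,-0.702,0],"spin":14,"grip":1},{"offset":[0.496,-0.702,0],"spin":14,"grip":1}]'
python3 - <<'E'
from h import *
o=ctrl.get_obs();p=cams.camera("wrist");print(o["time_s"],yaw(o),o["eef_pos"])
cv2.imwrite("pics/w1.png",p["color"][:,:,::-1])
import pickle;pickle.dump((o,p),open("w1.pkl","wb"))
for t in ["key","rest"]: print(t,[(np.round(d["uv"],1).tolist(),round(d["confidence"],2)) for d in boxes_of(p,t)[:4]],"L",[(np.round(d["uv"],1).tolist(),round(d["confidence"],2)) for d in landmark_of(p,t)[:4]])
E
```

```text
time_s: 4.78
eef_pos: [0.4496, 0.2448, 0.4045]
eef_rot: [0.0, 1.0, 0.002, -0.0]
wrist_force: [-0.6, -0.5, -0.4]
opening: 0.999
4.775 0.2578110187985991 [0.44956156 0.24478599 0.40450558]
key [([483.9, 289.7], 0.93), ([342.1, 354.1], 0.87), ([194.2, 232.7], 0.85), ([311.4, 262.9], 0.76)] L [([430.4, 273.2], 0.9), ([341.3, 305.8], 0.75), ([310.1, 205.0], 0.63), ([208.6, 290.2], 0.56)]
rest [([314.3, 194.8], 0.94)] L [([312.0, 228.2], 0.87)]
```

View pics/w1.png

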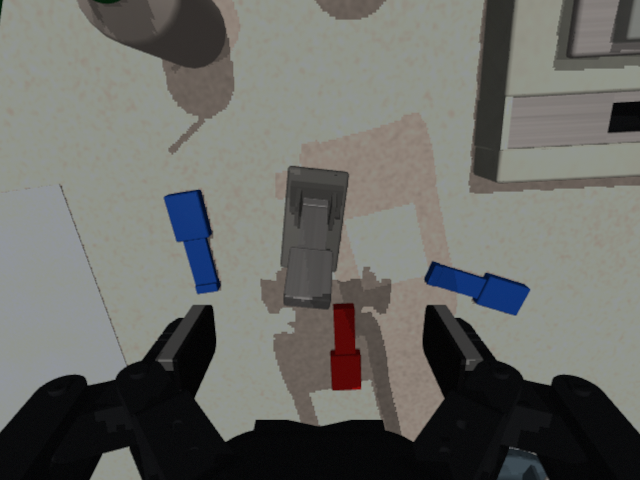

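The wrist view shows the steel key in the rest: head end at about (308,290), foot at about (313,205). The blue look-alikes are at (195,240) and (480,288), the red one at (345,350). I'll enlarge it, then take a second view from a shifted place.

```bash
python3 -m handwheel '[{"offset":[0.05,0,0.06],"spin":4,"grip":1},{"offset":[0.05,0,0.06],"spin":4,"grip":1},{"offset":[0.05,0,0.06],"spin":4,"grip":1}]'
python3 - <<'E'
from h import *
o=ctrl.get_obs();p=cams.camera("wrist");print(o["time_s"],yaw(o),o["eef_pos"])
cv2.imwrite("pics/w2.png",p["color"][:,:,::-1])
import pickle;pickle.dump((o,p),open("w2.pkl","wb"))
for t in ["key","rest"]: print(t,[(np.round(d["uv"],1).tolist(),round(d["confidence"],2)) for d in boxes_of(p,t)[:4]],"L",[(np.round(d["uv"],1).tolist(),round(d["confidence"],2)) for d in landmark_of(p,t)[:4]])
a=cv2.imread("pics/w1.png")[150:320,260:370];b=cv2.imread("pics/w2.png")
b=b[200:370,250:380]
cv2.imwrite("pics/c2.png",cv2.hconcat([cv2.resize(a,None,fx=3.4,fy=3.4,interpolation=cv2.INTER_CUBIC),cv2.resize(b,None,fx=3.4,fy=3.4,interpolation=cv2.INTER_CUBIC)])[:600,:800])
E
```

```text
time_s: 5.4
eef_pos: [0.4999, 0.2442, 0.3438]
eef_rot: [0.0, 0.999, -0.034, -0.001]
wrist_force: [-0.1, -0.1, 0.3]
opening: 0.999
5.4 -3.855484189313078 [0.49986994 0.24415633 0.3437771 ]
key [([359.0, 393.1], 0.81), ([173.1, 293.3], 0.8), ([311.5, 363.7], 0.68), ([528.1, 350.8], 0.63)] L [([207.3, 367.1], 0.98), ([356.0, 375.0], 0.69), ([315.7, 277.6], 0.58)]
rest [([316.5, 270.4], 0.6)] L []
```

View pics/c2.png

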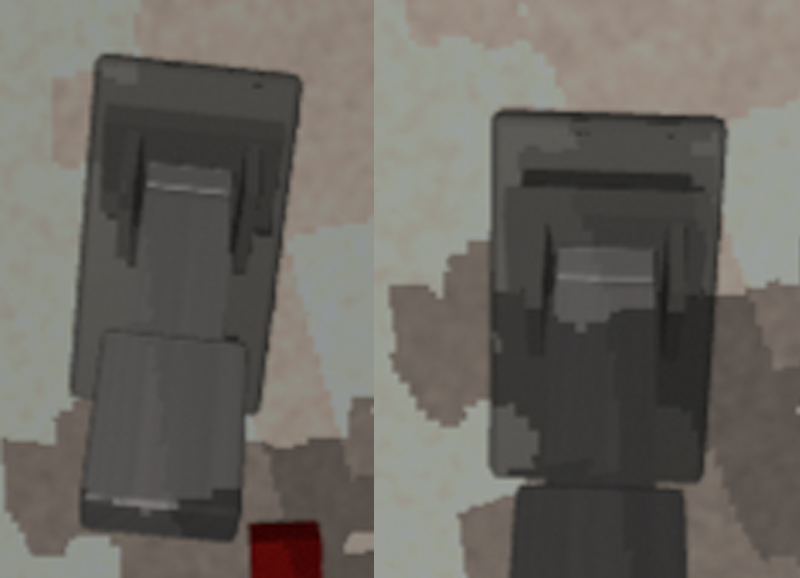

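View pics/w2.png

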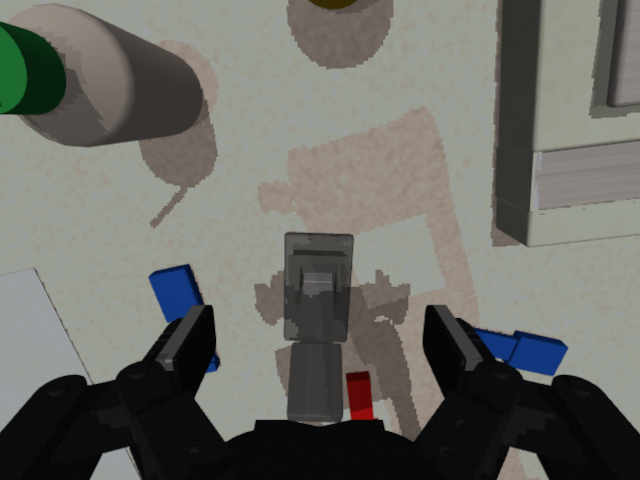

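Run:
```python
from h import *
import pickle
(o1,p1),(o2,p2)=[pickle.load(open(f"w{i}.pkl","rb")) for i in(1,2)]
K=np.array(p1["camera_matrix"]);V1,V2=view_of(p1,o1),view_of(p2,o2)
f1=lambda a:(a[0]/3.4+260,a[1]/3.4+150);f2=lambda a:((a[0]-374)/3.4+250,a[1]/3.4+200)
P={}
for n,a,b in [("footL",(147,164),(557,247)),("footR",(231,170),(655,250)),("foot10L",(147,188),(557,279)),("foot10R",(230,192),(652,281)),("headL",(103,332),(517,487)),("headR",(247,345),(686,490)),("baseFL",(97,57),(494,112)),("baseFR",(301,75),(725,118)),("baseBL",(72,395),(492,475)),("baseBR",(256,411),(702,481))]:
    x,e=tri([ray(K,V1,f1(a)),ray(K,V2,f2(b))]);P[n]=x;print(n,x.round(4),np.round(e,4), atz(ray(K,V1,f1(a)),.01).round(4) if 'base' in n else '')
for a,b in [("headL","headR"),("footL","footR"),("baseFL","baseFR"),("baseBL","baseBR")]:
    d=P[a]-P[b];print(a,np.linalg.norm(d).round(4),np.degrees(np.arctan2(-d[0],d[1])).round(2))
```

```text
footL [0.4583 0.259  0.0343] [0. 0.] 
footR [0.4574 0.2352 0.0377] [0.0003 0.0003] 
foot10L [0.4532 0.2589 0.0419] [0.0002 0.0002] 
foot10R [0.4532 0.2361 0.0462] [0.0001 0.0001] 
headL [0.428  0.2678 0.0896] [0.0001 0.0001] 
headR [0.4247 0.2323 0.0894] [0.0002 0.0002] 
baseFL [0.4838 0.2751 0.0009] [0.0001 0.0001] [0.485  0.2744 0.01  ]
baseFR [0.4793 0.2141 0.0049] [0. 0.] [0.48   0.2145 0.01  ]
baseBL [0.3778 0.2849 0.0094] [0.0002 0.0002] [0.3781 0.2847 0.01  ]
baseBR [0.3736 0.2255 0.012 ] [0.0003 0.0003] [0.3728 0.2258 0.01  ]
headL 0.0357 -5.4
footL 0.024 -2.13
baseFL 0.0613 -4.25
baseBL 0.0596 -4.05
```

Run:
```python
from h import *
o=ctrl.get_obs();print(yaw(o),off([.406,.2516,.344]).round(4),off([.406,.2516,.267]).round(4))
```

```text
-3.771027301132527 [-0.0938 -0.0003  0.0021] [-0.0939 -0.0002  0.0791]
```

```bash
python3 -m handwheel '[{"offset":[-0.094,0,0],"spin":1,"grip":1},{"offset":[-0.094,0,0],"spin":1,"grip":1},{"offset":[-0.094,0,0.04],"spin":1,"grip":1},{"offset":[-0.094,0,0.08],"spin":1,"grip":1},{"offset":[-0.094,0,0.08],"spin":1,"grip":1}]'
python3 - <<'E'
from h import *
o=ctrl.get_obs();p=cams.camera("wrist");print(o["time_s"],yaw(o),o["eef_pos"])
cv2.imwrite("pics/w3.png",p["color"][:,:,::-1])
p=cams.camera("scene");a=p["color"][130:290,320:520,::-1]
cv2.imwrite("pics/s3.png",cv2.resize(a,None,fx=3.5,fy=3.5,interpolation=cv2.INTER_CUBIC))
E
```

```text
time_s: 6.28
eef_pos: [0.4043, 0.2509, 0.2632]
eef_rot: [0.001, 0.999, -0.042, -0.002]
wrist_force: [0.0, 0.3, 1.3]
opening: 1.003
6.275 -4.765251790799909 [0.40431053 0.25092896 0.26316032]
```

View pics/w3.png

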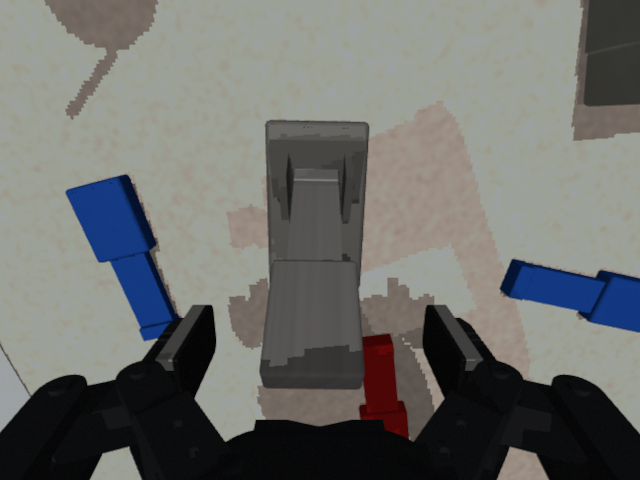

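View pics/s3.png

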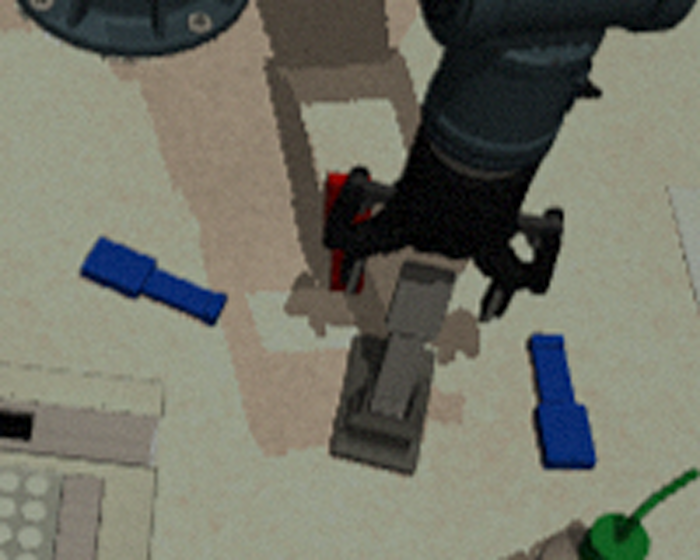

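```bash
python3 -m handwheel '[{"offset":[0.003,-0.002,-0.001],"spin":0,"grip":1},{"offset":[0.003,-0.002,-0.001],"spin":0,"grip":0},{"offset":[0.003,-0.002,-0.001],"spin":0,"grip":0},{"offset":[0.003,-0.002,-0.001],"spin":0,"grip":0},{"offset":[0.003,-0.002,-0.001],"spin":0,"grip":0},{"offset":[0.003,-0.002,-0.001],"spin":0,"grip":0},{"offset":[0.003,-0.002,-0.001],"spin":0,"grip":0}]'
python3 - <<'E'
from h import *
o=ctrl.get_obs();p=cams.camera("wrist");print(o["time_s"],yaw(o),o["eef_pos"],o["wrist_force"],o["opening"])
cv2.imwrite("pics/w4.png",p["color"][:,:,::-1])
E
```

```text
time_s: 7.25
eef_pos: [0.4092, 0.2528, 0.2662]
eef_rot: [0.0, 0.999, -0.042, 0.0]
wrist_force: [-1.8, -1.5, 4.8]
opening: 0.415
7.25 -4.8075896763135795 [0.40918238 0.25277714 0.26619466] [-1.83159712 -1.54717361  4.79204414] 0.41497042165305315
```

View pics/w4.png

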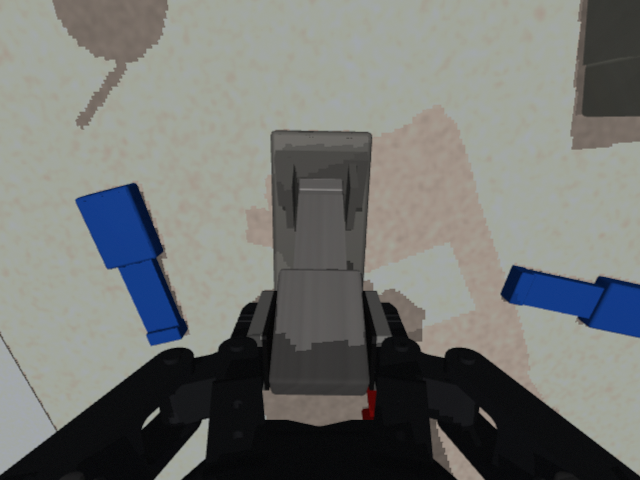

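```bash
python3 -m handwheel '[{"offset":[-0.015,0,-0.026],"spin":0,"grip":0},{"offset":[-0.03,0,-0.052],"spin":0,"grip":0},{"offset":[-0.045,0,-0.078],"spin":0,"grip":0},{"offset":[-0.03,0.02,-0.1],"spin":0,"grip":0},{"offset":[-0.02,0.08,-0.1],"spin":-2,"grip":0},{"offset":[-0.01,0.14,-0.1],"spin":-5,"grip":0},{"offset":[-0.004,0.2,-0.1],"spin":-5,"grip":0},{"offset":[-0.004,0.26,-0.1],"spin":-5,"grip":0},{"offset":[-0.004,0.304,-0.1],"spin":-5,"grip":0},{"offset":[-0.004,0.304,-0.1],"spin":-5,"grip":0},{"offset":[-0.004,0.304,-0.1],"spin":-5,"grip":0}]'
python3 - <<'E'
from h import *
o=ctrl.get_obs();p=cams.camera("wrist");print(o["time_s"],yaw(o),o["eef_pos"],o["wrist_force"],o["opening"])
cv2.imwrite("pics/w5.png",p["color"][:,:,::-1])
import pickle;pickle.dump((o,p),open("w5.pkl","wb"))
E
```

```text
time_s: 8.68
eef_pos: [0.3794, -0.0494, 0.3653]
eef_rot: [-0.0, 1.0, 0.001, -0.0]
wrist_force: [-0.4, 0.7, -3.1]
opening: 0.408
8.675 0.14369272738393107 [ 0.37937672 -0.04939364  0.36526573] [-0.37400875  0.6897192  -3.08537879] 0.40776498792668614
```

View pics/w5.png

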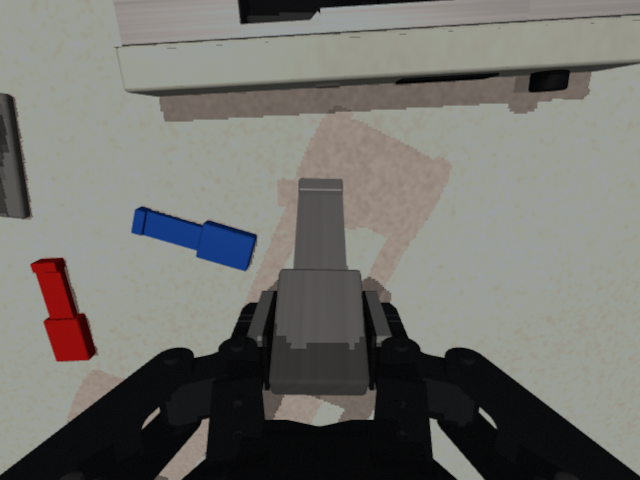

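Run:
```python
from h import *
import pickle
o,p=pickle.load(open("w5.pkl","rb"));K=np.array(p["camera_matrix"]);V=view_of(p,o)
for n,uv,z in [("tl",(118,47),.06),("tr",(640,15),.06),("bl",(160,94),0),("br",(400,83),0)]:
    print(n,atz(ray(K,V,uv),z).round(4))
for uv in [(300,179),(342,179)]: print(tri([ray(K,V,uv),(np.array([o['eef_pos'][0],o['eef_pos'][1],.2]),np.array([1.,0,0]))])[0])
T=cv2.imread("pics/top0.png")
cv2.imwrite("pics/tc.png",cv2.resize(T[180:280,255:420],None,fx=4.8,fy=4.8,interpolation=cv2.INTER_CUBIC))
```

```text
tl [0.5061 0.0878 0.06  ]
tr [ 0.5261 -0.2628  0.06  ]
bl [0.48   0.0877 0.    ]
br [ 0.4893 -0.1186  0.    ]
[ 0.43852791 -0.04595665  0.20018039]
[ 0.43860064 -0.05373564  0.20027663]
```

View pics/tc.png

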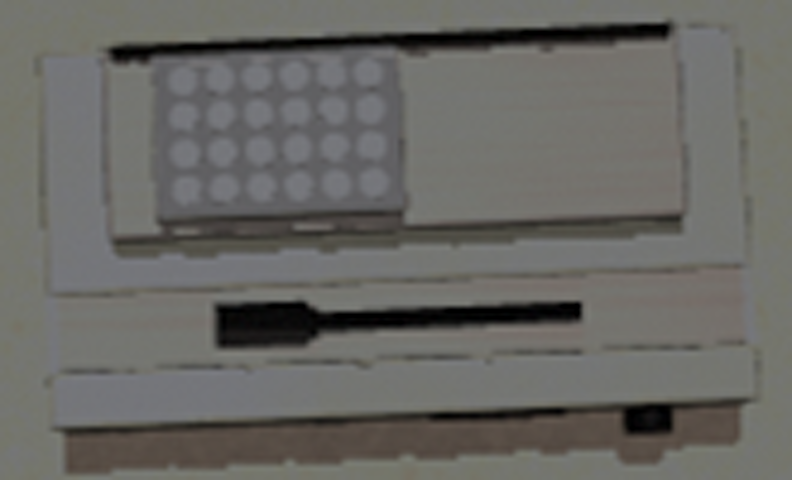

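```bash
python3 -m handwheel '[{"offset":[0,0,-0.0],"spin":-3,"grip":0},{"offset":[0.02,0,0.05],"spin":-3,"grip":0},{"offset":[0.04,0,0.09],"spin":-3,"grip":0},{"offset":[0.05,0,0.09],"spin":-3,"grip":0},{"offset":[0.057,0,0.09],"spin":-3,"grip":0},{"offset":[0.064,0,0.09],"spin":-3,"grip":0},{"offset":[0.071,0,0.09],"spin":-3,"grip":0},{"offset":[0.078,0,0.09],"spin":-3,"grip":0},{"offset":[0.084,0,0.09],"spin":-3,"grip":0},{"offset":[0.088,0,0.09],"spin":-3,"grip":0},{"offset":[0.092,0,0.09],"spin":-3,"grip":0},{"offset":[0.092,0,0.09],"spin":-3,"grip":0}]'
python3 - <<'E'
from h import *
o=ctrl.get_obs();p=cams.camera("wrist");print(o["time_s"],yaw(o),o["eef_pos"],o["wrist_force"],o["torque"],o["opening"])
cv2.imwrite("pics/w6.png",p["color"][:,:,::-1])
import pickle;pickle.dump((o,p),open("w6.pkl","wb"))
p=cams.camera("scene");cv2.imwrite("pics/s6.png",cv2.resize(p["color"][160:340,180:400,::-1],None,fx=3.3,fy=3.3,interpolation=cv2.INTER_CUBIC))
E
```

```text
time_s: 10.22
eef_pos: [0.471, -0.0488, 0.2772]
eef_rot: [-0.0, 1.0, 0.029, -0.001]
wrist_force: [-7.0, 1.1, 0.9]
opening: 0.415
10.225 3.27114660618684 [ 0.47095197 -0.04879867  0.27724505] [-7.0255796   1.07457755  0.8613154 ] [0.16492001 1.64523492 0.01731637] 0.414520501427635
```

View pics/w6.png

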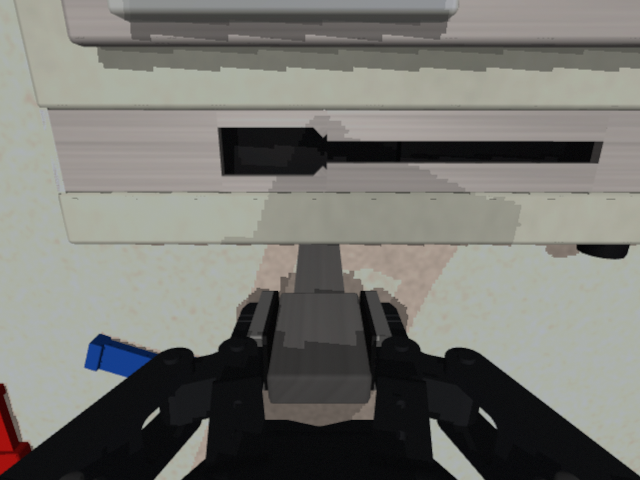

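View pics/s6.png

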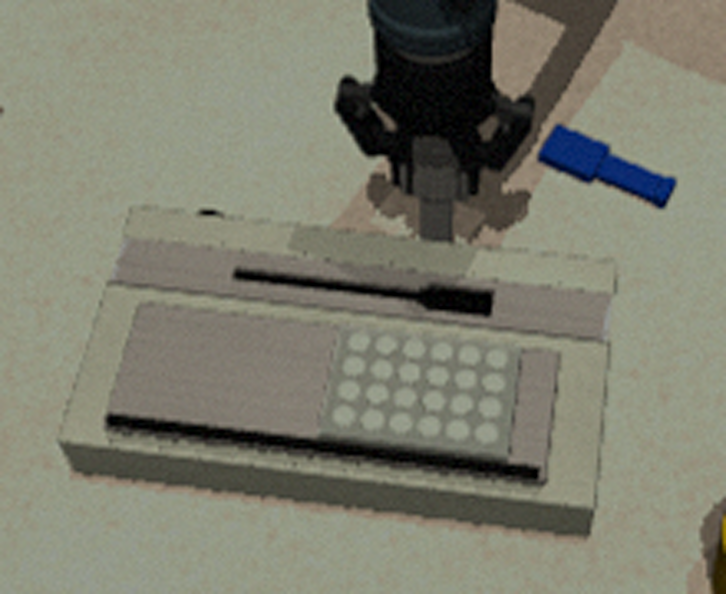

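Run:
```python
from h import *
import pickle
o,p=pickle.load(open("w6.pkl","rb"));K=np.array(p["camera_matrix"]);V=view_of(p,o)
for n,uv in [("winTL",(220,127)),("winBL",(221,175)),("flareT",(314,127)),("flareB",(313,175)),("slitT",(450,141)),("slitB",(450,162)),("endT",(602,141)),("endB",(598,163)),("front",(322,243)),("frontL",(70,243))]:
    print(n,atz(ray(K,V,uv),.06).round(4))
yw=np.radians(3.3)
c=np.array([np.cos(yw),np.sin(yw)]);s=np.array([-np.sin(yw),np.cos(yw)])
for n,uvs in [("win",[(220,127),(221,175),(314,127),(313,175)])]:
    print(np.mean([atz(ray(K,V,u),.06) for u in uvs],0))
# head far bottom edge of front face & tops
```

```text
winTL [0.5442 0.0038 0.06  ]
winBL [0.5206 0.0039 0.06  ]
flareT [ 0.5469 -0.0425  0.06  ]
flareB [ 0.5233 -0.0432  0.06  ]
slitT [ 0.5441 -0.1106  0.06  ]
slitB [ 0.5338 -0.1123  0.06  ]
endT [ 0.5484 -0.1863  0.06  ]
endB [ 0.5376 -0.1875  0.06  ]
front [ 0.4867 -0.0501  0.06  ]
frontL [0.4788 0.0871 0.06  ]
[ 0.53374971 -0.01950183  0.06      ]
```

```bash
python3 -m handwheel '[{"offset":[0.004,0,0],"spin":0,"grip":0},{"offset":[0.007,0,0],"spin":0,"grip":0},{"offset":[0.0095,0,0],"spin":0,"grip":0},{"offset":[0.0095,0,0],"spin":0,"grip":0}]'
python3 - <<'E'
from h import *
o=ctrl.get_obs();print(o["eef_pos"],o["wrist_force"],o["torque"])
E
python3 -m handwheel '[{"offset":[-0.006,0,0],"spin":0,"grip":0},{"offset":[-0.012,0,-0.02],"spin":0,"grip":0},{"offset":[-0.012,0,-0.065],"spin":0,"grip":0},{"offset":[-0.012,0,-0.065],"spin":0,"grip":0}]'
python3 - <<'E'
from h import *
o=ctrl.get_obs();p=cams.camera("wrist");print(o["time_s"],yaw(o),o["eef_pos"],o["wrist_force"],o["torque"],o["opening"])
cv2.imwrite("pics/w7.png",p["color"][:,:,::-1])
import pickle;pickle.dump((o,p),open("w7.pkl","wb"))
p=cams.camera("scene");cv2.imwrite("pics/s7.png",cv2.resize(p["color"][140:300,220:380,::-1],None,fx=3.7,fy=3.7,interpolation=cv2.INTER_CUBIC))
pickle.dump(p,open("s7.pkl","wb"))
E
```

```text
time_s: 10.82
eef_pos: [0.4805, -0.0483, 0.2774]
eef_rot: [0.0, 1.0, 0.028, -0.001]
wrist_force: [-6.8, 0.1, 1.4]
opening: 0.408
[ 0.48053078 -0.04831527  0.27743303] [-6.78730511  0.11467301  1.37948414] [0.13481835 1.52101611 0.00551856]
time_s: 11.32
eef_pos: [0.4708, -0.0499, 0.3459]
eef_rot: [0.002, 1.0, 0.028, 0.005]
wrist_force: [1.1, -0.5, -1.9]
opening: 0.415
11.325 3.2195787933590565 [ 0.47077244 -0.04993094  0.34593425] [ 1.08199465 -0.46409844 -1.90448383] [-0.01728099 -0.02786805 -0.03834764] 0.415224672074546
```

View pics/w7.png

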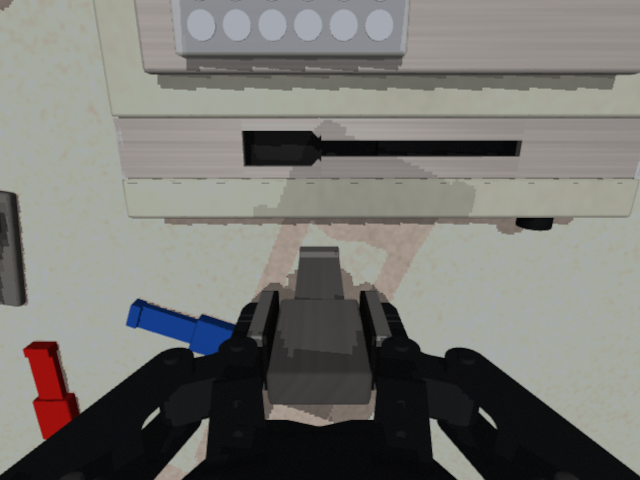

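View pics/s7.png

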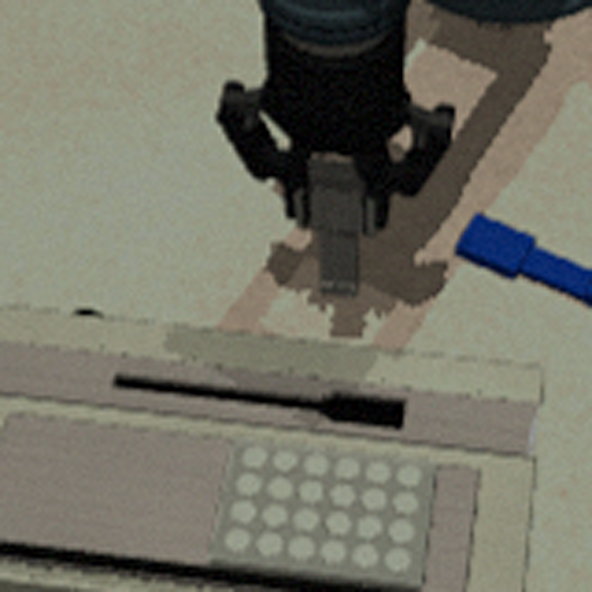

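```bash
python3 - <<'E'
from h import *
from scipy.optimize import least_squares
import pickle
o,p=pickle.load(open("w7.pkl","rb"));K=np.array(p["camera_matrix"])
T=np.eye(4);W=np.linalg.inv(np.array(p["tool_from_camera"]))
def pt(th,dx,g,x,z): # tool coords; key z up = -tool z
    a=np.array([-np.sin(th),0,-np.cos(th)]);n=np.array([np.cos(th),0,-np.sin(th)])
    return np.array([dx,0,ctrl.grip_point_offset])+a*(z-g)+n*x
obs=[(.007,0,247),(.007,.010,256.5),(.007,.062,300),(.007,.112,376)]
def f(q,D=obs): return [proj(K,W,pt(q[0],q[1],q[2],x,z))[1]-r for x,z,r in D]
for D in (obs,obs[:3]):
  s=least_squares(lambda q:f(q,D),[0,0,.09]);print(np.degrees(s.x[0]),s.x[1:],np.round(s.fun,2))
s=least_squares(lambda q:f([q[0],q[1],.091]),[0,0]);print(np.degrees(s.x[0]),s.x,s.fun)
E
python3 -c "
import cv2;a=cv2.imread('pics/w7.png')[230:410,250:390];cv2.imwrite('pics/c7.png',cv2.resize(a,None,fx=3.3,fy=3.3,interpolation=2))"
```

```text
4.2232956730048015 [-0.01265202  0.09599592] [ 1.32 -1.6   0.32 -0.05]
88.25517692784352 [-8.17750003  8.13131525] [ 0.31 -0.36  0.07]
3.0399256830996904 [ 0.05305671 -0.00887336] [ 1.55173431 -1.51960281 -0.2048969   0.17470312]
```

View pics/c7.png

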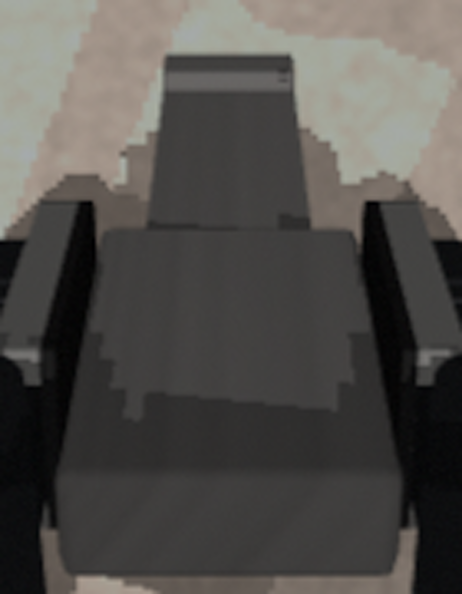

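Run:
```python
from h import *
from scipy.optimize import least_squares
import pickle
o,p=pickle.load(open("w7.pkl","rb"));K=np.array(p["camera_matrix"])
W=np.linalg.inv(np.array(p["tool_from_camera"]))
def pt(th,dx,g,x,z):
    a=np.array([-np.sin(th),0,-np.cos(th)]);n=np.array([np.cos(th),0,-np.sin(th)])
    return np.array([dx,0,ctrl.grip_point_offset])+a*(z-g)+n*x
D=[(.007,0,246.7),(.007,.010,251.2),(.0035,.010,257.6),(.007,.062,299),(.007,.112,373),(-.007,.112,403)]
s=least_squares(lambda q:[proj(K,W,pt(*q,x,z))[1]-r for x,z,r in D],[0,0,.09]);print(np.degrees(s.x[0]),s.x[1:],np.round(s.fun,2))
```

```text
4.662818334933349 [-0.01198383  0.09658023] [-0.74  1.36  0.05 -0.97  0.57 -0.27]
```

```bash
python3 -c "
import cv2;a=cv2.imread('pics/w5.png')[165:405,250:390];cv2.imwrite('pics/c5.png',cv2.resize(a,None,fx=2.5,fy=2.5,interpolation=2))"
```

```text
(no output)
```

View pics/c5.png

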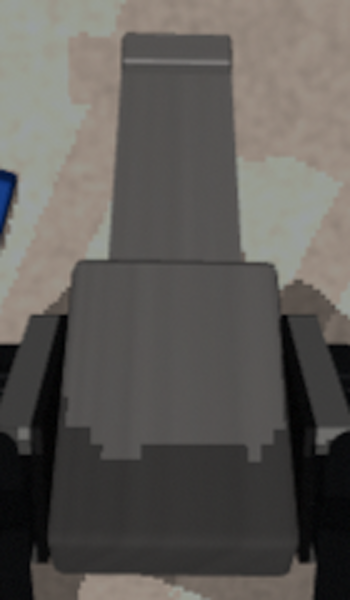

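Run:
```python
from h import *
from scipy.optimize import least_squares
import pickle
o,p=pickle.load(open("w7.pkl","rb"));K=np.array(p["camera_matrix"])
W=np.linalg.inv(np.array(p["tool_from_camera"]))
def pt(th,dx,g,x,z):
    a=np.array([-np.sin(th),0,-np.cos(th)]);n=np.array([np.cos(th),0,-np.sin(th)])
    return np.array([dx,0,ctrl.grip_point_offset])+a*(z-g)+n*x
D7=[(.007,0,246.7),(.007,.010,251.2),(.0035,.010,257.6),(.007,.062,299),(.007,.112,373),(-.007,.112,403)]
D5=[(.007,0,178.6),(.007,.010,189),(.007,.062,269.8),(.007,.112,384),(-.007,.112,394.6)]
F=lambda q,D:[proj(K,W,pt(*q,x,z))[1]-r for x,z,r in D]
s=least_squares(lambda q:F(q,D5),[.5,0,.09]);print(np.degrees(s.x[0]),s.x[1:],np.round(s.fun,2))
# fixed width-based depth at foot and head top
for n,D,wf,wh in (("5",D5,(231-123)/2.5,250/2.5),("7",D7,(291-165)/3.3,(402-58)/3.3)):
  print(n,"foot depth",.024*K[0,0]/wf,"headtop depth",.036*K[0,0]/wh)
  for q in ([np.radians(30 if n=="5" else 0),-.003,.091],):
    for x,z in((.007,0),(.007,.112)):
      P=np.r_[pt(*q,x,z),1];print("model depth",-(W@P)[2],proj(K,W,P[:3])[1])
# camera pitch bias dr as unknown row offset shared
s=least_squares(lambda q:np.r_[np.array(F([np.radians(30),q[1],q[2]],D5))+q[3],np.array(F([q[0],q[1],q[2]],D7))+q[3]],[0,0,.09,0]);print(np.degrees(s.x[0]),s.x[1:],np.round(s.fun,1))
```

```text
33.025121443602934 [-0.01056914  0.09906248] [-0.98  1.02  0.01 -0.25  0.21]
5 foot depth 0.2006841291741664 headtop depth 0.13004331570485983
model depth 0.19919057454405065 180.03088691248297
model depth 0.12426752024955086 387.59173403460693
7 foot depth 0.22705975757991398 headtop depth 0.12475085518198761
model depth 0.22789354788361302 246.70581350771022
model depth 0.12138336406598328 358.164568558164
-5.075384204290597 [-6.80066593e-02  1.06073371e-01 -8.95059221e+01] [-0.8  1.7  3.2  3.1 -2.1 -1.   1.4 -0.5  0.1 -0.8 -4.3]
```

```bash
python3 -m handwheel '[{"offset":[0.05,-0.02,0],"spin":0,"grip":0},{"offset":[0.0665,-0.0265,0.01],"spin":0,"grip":0},{"offset":[0.0665,-0.0265,0.026],"spin":0,"grip":0},{"offset":[0.0665,-0.0265,0.026],"spin":0,"grip":0},{"offset":[0.0665,-0.0265,0.026],"spin":0,"grip":0}]'
python3 - <<'E'
from h import *
o=ctrl.get_obs();p=cams.camera("wrist");print(o["time_s"],yaw(o),o["eef_pos"],o["wrist_force"],o["torque"],o["opening"])
a=p["color"][:,:,::-1];cv2.imwrite("pics/w8.png",a)
import pickle;pickle.dump((o,p),open("w8.pkl","wb"))
cv2.imwrite("pics/c8.png",cv2.resize(a[200:400,200:440],None,fx=3,fy=3,interpolation=2))
p=cams.camera("scene");cv2.imwrite("pics/s8.png",cv2.resize(p["color"][180:300,240:380,::-1],None,fx=5,fy=5,interpolation=cv2.INTER_CUBIC))
E
```

```text
time_s: 12.05
eef_pos: [0.5334, -0.0196, 0.3143]
eef_rot: [-0.0, 1.0, 0.028, -0.001]
wrist_force: [0.3, -0.7, -1.9]
opening: 0.412
12.05 3.166887790725875 [ 0.53335204 -0.01963588  0.31426122] [ 0.25153454 -0.69042161 -1.94886158] [-0.01182713 -0.02557594 -0.0097668 ] 0.41223085135846216
```

View pics/c8.png

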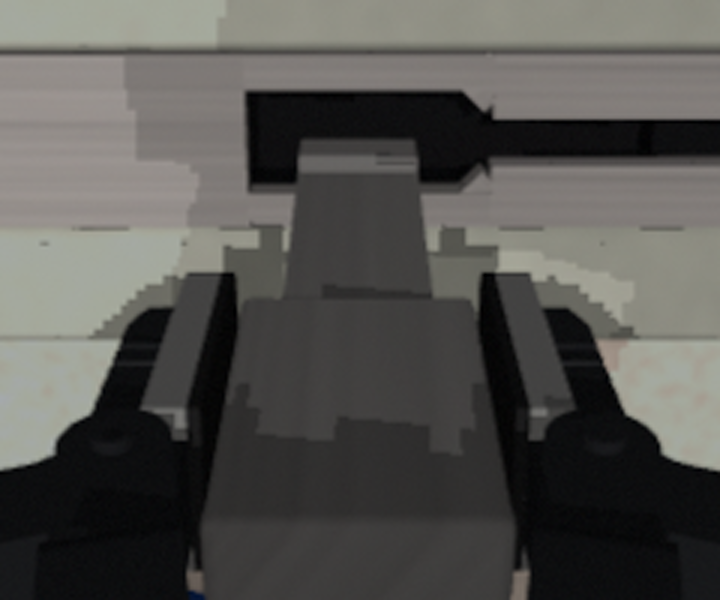

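View pics/s8.png

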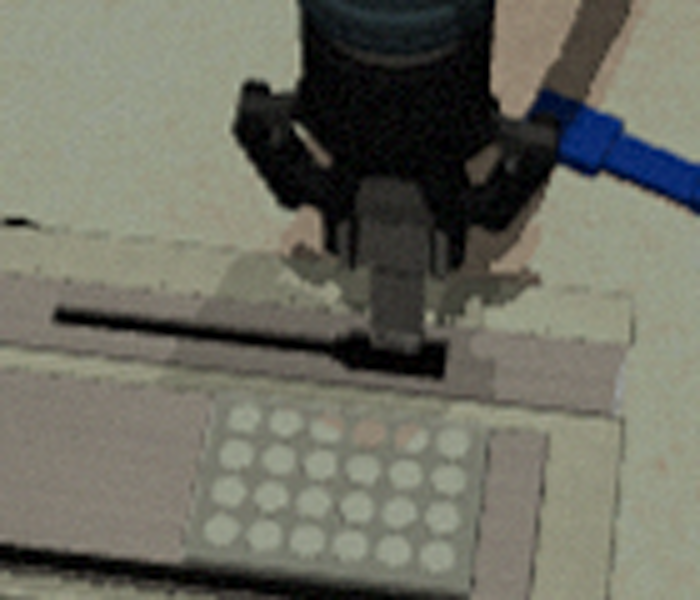

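```bash
python3 -m handwheel '[{"offset":[0.0045,0,0],"spin":0,"grip":0},{"offset":[0.0045,0,0],"spin":0,"grip":0},{"offset":[0.0045,0,0.005],"spin":0,"grip":0},{"offset":[0.0045,0,0.01],"spin":0,"grip":0},{"offset":[0.0045,0,0.015],"spin":0,"grip":0},{"offset":[0.0045,0,0.015],"spin":0,"grip":0}]'
python3 - <<'E'
from h import *
o=ctrl.get_obs();p=cams.camera("wrist");print(o["time_s"],yaw(o),o["eef_pos"],o["wrist_force"],o["torque"],o["opening"])
a=p["color"][:,:,::-1];cv2.imwrite("pics/w9.png",a)
cv2.imwrite("pics/c9.png",cv2.resize(a[200:400,200:440],None,fx=3,fy=3,interpolation=2))
E
```

```text
time_s: 12.9
eef_pos: [0.5383, -0.019, 0.2989]
eef_rot: [-0.0, 1.0, 0.028, -0.001]
wrist_force: [-0.6, 0.2, -3.0]
opening: 0.415
12.9 3.198607221200149 [ 0.53826854 -0.01900166  0.29892911] [-0.59536269  0.15857404 -2.96427808] [ 0.00176931 -0.03661294 -0.01149561] 0.4147181248127822
```

View pics/c9.png

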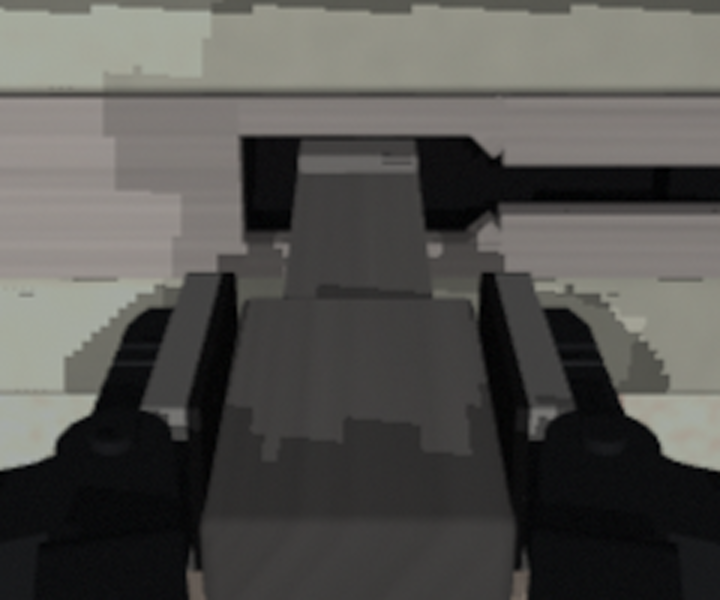

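```bash
python3 -m handwheel '[{"offset":[-0.0015,0,0.005],"spin":0,"grip":0},{"offset":[-0.0015,0,0.01],"spin":0,"grip":0},{"offset":[-0.0015,0,0.014],"spin":0,"grip":0},{"offset":[-0.0015,0,0.017],"spin":0,"grip":0},{"offset":[-0.0015,0,0.017],"spin":0,"grip":0}]'; python3 -m handwheel '[{"offset":[0,0,0.002],"spin":0,"grip":0},{"offset":[0,0,0.003],"spin":0,"grip":0},{"offset":[0,0,0.003],"spin":0,"grip":0}]'
```

```text
time_s: 13.58
eef_pos: [0.537, -0.0191, 0.2824]
eef_rot: [-0.0, 1.0, 0.028, -0.0]
wrist_force: [-0.2, 0.8, -2.2]
opening: 0.415
time_s: 13.95
eef_pos: [0.537, -0.0192, 0.2796]
eef_rot: [-0.0, 1.0, 0.028, -0.0]
wrist_force: [0.4, -0.1, -1.5]
opening: 0.408
```

```bash
python3 -m handwheel '[{"offset":[0,0,0.0015],"spin":0,"grip":0},{"offset":[0,0,0.0025],"spin":0,"grip":0},{"offset":[0,0,0.0025],"spin":0,"grip":0}]'; python3 -m handwheel '[{"offset":[0,0,0.0015],"spin":0,"grip":0},{"offset":[0,0,0.002],"spin":0,"grip":0},{"offset":[0,0,0.002],"spin":0,"grip":0}]'
```

```text
time_s: 14.32
eef_pos: [0.537, -0.0192, 0.2771]
eef_rot: [-0.0, 1.0, 0.028, -0.0]
wrist_force: [-0.9, 0.1, -2.5]
opening: 0.411
time_s: 14.7
eef_pos: [0.537, -0.0192, 0.2751]
eef_rot: [-0.0, 1.0, 0.028, -0.0]
wrist_force: [0.5, -0.5, -2.0]
opening: 0.413
```

```bash
python3 -m handwheel '[{"offset":[0,0,0.001],"spin":0,"grip":0},{"offset":[0,0,0.002],"spin":0,"grip":0},{"offset":[0,0,0.002],"spin":0,"grip":0}]'; python3 -m handwheel '[{"offset":[0,0,0.001],"spin":0,"grip":0},{"offset":[0,0,0.0015],"spin":0,"grip":0},{"offset":[0,0,0.0015],"spin":0,"grip":0}]'
python3 - <<'E'
from h import *
o=ctrl.get_obs();p=cams.camera("wrist");print(o["time_s"],yaw(o),o["eef_pos"],o["wrist_force"],o["torque"],o["opening"])
a=p["color"][:,:,::-1];cv2.imwrite("pics/w10.png",a)
cv2.imwrite("pics/c10.png",cv2.resize(a[200:400,200:440],None,fx=3,fy=3,interpolation=2))
E
```

```text
time_s: 15.08
eef_pos: [0.537, -0.0192, 0.2731]
eef_rot: [-0.0, 1.0, 0.028, -0.0]
wrist_force: [-0.3, -0.9, -2.0]
opening: 0.413
time_s: 15.45
eef_pos: [0.5371, -0.0192, 0.2717]
eef_rot: [-0.0, 1.0, 0.028, -0.0]
wrist_force: [-0.6, 0.1, -2.3]
opening: 0.414
15.45 3.1977414095281596 [ 0.53706088 -0.0191795   0.2716775 ] [-0.63575957  0.14590101 -2.3403514 ] [ 0.00398267 -0.03136855  0.03086315] 0.41357985969397715
```

View pics/c10.png

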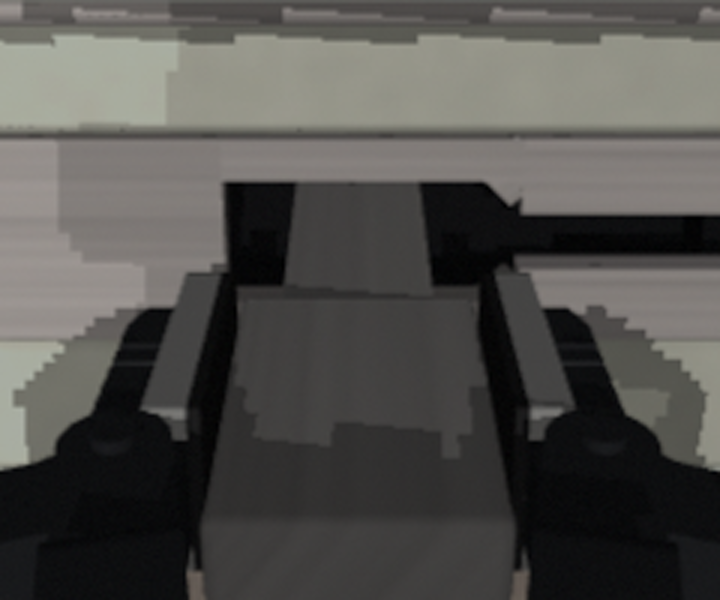

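```bash
python3 -m handwheel '[{"offset":[0,0,0.001],"spin":0,"grip":0},{"offset":[0,0,0.002],"spin":0,"grip":0},{"offset":[0,0,0.002],"spin":0,"grip":0}]'; python3 -m handwheel '[{"offset":[0,0,0.001],"spin":0,"grip":0},{"offset":[0,0,0.002],"spin":0,"grip":0},{"offset":[0,0,0.002],"spin":0,"grip":0}]';python3 -m handwheel '[{"offset":[0,0,0.001],"spin":0,"grip":0},{"offset":[0,0,0.002],"spin":0,"grip":0},{"offset":[0,0,0.002],"spin":0,"grip":0}]'
```

```text
time_s: 15.88
eef_pos: [0.5374, -0.0192, 0.2715]
eef_rot: [0.0, 1.0, 0.028, 0.0]
wrist_force: [-4.0, 0.3, 12.1]
opening: 0.413
time_s: 16.25
eef_pos: [0.5382, -0.0192, 0.2712]
eef_rot: [0.0, 1.0, 0.028, 0.002]
wrist_force: [-5.6, 3.2, 20.8]
opening: 0.412
time_s: 16.62
eef_pos: [0.5391, -0.0191, 0.2709]
eef_rot: [0.0, 1.0, 0.028, 0.003]
wrist_force: [-5.6, 3.2, 30.1]
opening: 0.416
```

Run:
```python
from h import *
from scipy.optimize import least_squares
import pickle
o,p=pickle.load(open("w7.pkl","rb"));K=np.array(p["camera_matrix"])
W=np.linalg.inv(np.array(p["tool_from_camera"]))
def pt(th,dx,g,x,z):
    a=np.array([-np.sin(th),0,-np.cos(th)]);n=np.array([np.cos(th),0,-np.sin(th)])
    return np.array([dx,0,ctrl.grip_point_offset])+a*(z-g)+n*x
D7=[(.007,0,246.7),(.007,.010,251.2),(.0035,.010,257.6),(.007,.062,299),(.007,.112,373),(-.007,.112,403)]
F=lambda q,D:[proj(K,W,pt(*q,x,z))[1]-r for x,z,r in D]
for g in (.0888,.0966):
  s=least_squares(lambda q:F([q[0],q[1],g],D7),[0,0]);q=[*s.x,g];print(np.degrees(q[0]),q,np.round(s.fun,1))
  for x,z in((0,0),(.007,0),(0,.032),(.0035,.032),(-.0035,.032)): print(x,z,proj(K,W,pt(*q,x,z))[1], pt(*q,x,z)[0])
o=ctrl.get_obs();p=cams.camera("wrist");print(o["time_s"],yaw(o),o["eef_pos"],o["wrist_force"],o["torque"])
a=p["color"][:,:,::-1];cv2.imwrite("pics/w11.png",a)
cv2.imwrite("pics/c11.png",cv2.resize(a[220:420,200:440],None,fx=3,fy=3,interpolation=2))
p=cams.camera("scene");cv2.imwrite("pics/s11.png",cv2.resize(p["color"][180:300,240:380,::-1],None,fx=5,fy=5,interpolation=cv2.INTER_CUBIC))
```

```text
2.5387935313354837 [np.float64(0.04431030615013802), np.float64(-0.0057077311421194436), 0.0888] [-0.4  1.3  0.3 -2.5 -0.6  1.9]
0 0 256.56418447784813 -0.0017742634147650043
0.007 0 246.25536731254587 0.005218865798213569
0 0.032 280.05217311338595 -0.0031917292624602973
0.0035 0.032 274.2903156432944 0.00030483534402898915
-0.0035 0.032 285.74279549219676 -0.006688293868949584
4.668236894735069 [np.float64(0.0814761040762029), np.float64(-0.01200046474531557), 0.0966] [-0.7  1.4  0.1 -1.   0.6 -0.3]
0 0 255.77003780777773 -0.004138578165961668
0.007 0 245.96135046869733 0.0028382004399184237
0 0.032 280.0882262556128 -0.0067429298278594415
0.0035 0.032 274.66880860052544 -0.0032545405249193955
-0.0035 0.032 285.4370618442038 -0.010231319130799488
16.625 3.209739822433944 [ 0.5390948  -0.01906176  0.27089795] [-5.59779963  3.19063483 30.13395135] [ 9.92790884e-01  1.75055496e+00 -9.98408221e-04]
```

View pics/c11.png

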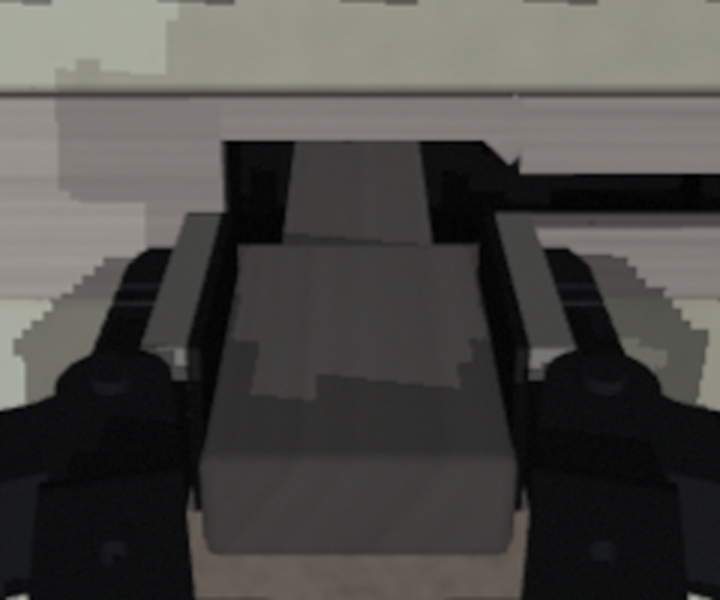

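View pics/s11.png

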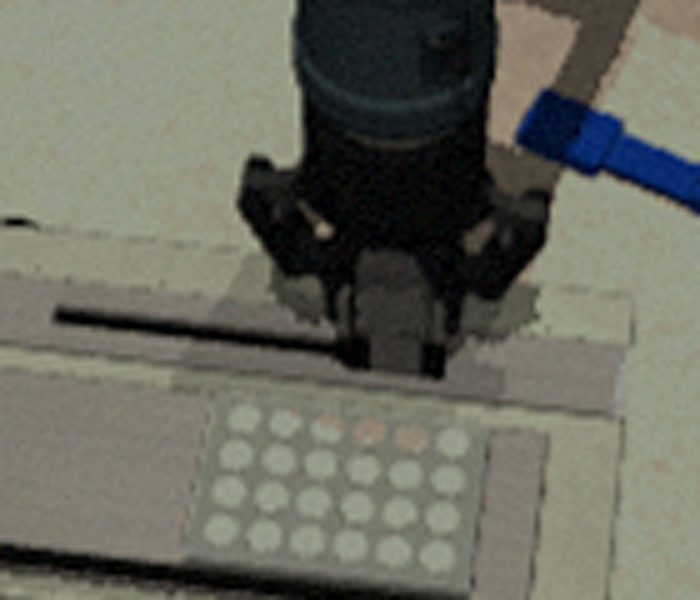

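```bash
python3 -m handwheel '[{"offset":[0.0,0,-0.0045],"spin":0,"grip":0},{"offset":[0.0,0,-0.0045],"spin":0,"grip":0},{"offset":[0.0,0.004,-0.0045],"spin":0,"grip":0},{"offset":[0.0,0.008,-0.0045],"spin":0,"grip":0},{"offset":[0.0,0.012,-0.0045],"spin":0,"grip":0},{"offset":[0.0,0.016,-0.0045],"spin":0,"grip":0},{"offset":[0.0,0.016,-0.0045],"spin":0,"grip":0}]'
python3 - <<'E'
from h import *
o=ctrl.get_obs();p=cams.camera("wrist");print(o["time_s"],yaw(o),o["eef_pos"],o["wrist_force"],o["torque"])
a=p["color"][:,:,::-1];cv2.imwrite("pics/w12.png",a)
cv2.imwrite("pics/c12.png",cv2.resize(a[220:420,200:440],None,fx=3,fy=3,interpolation=2))
E
```

```text
time_s: 17.6
eef_pos: [0.5385, -0.0344, 0.2711]
eef_rot: [-0.001, 1.0, 0.028, 0.001]
wrist_force: [-0.3, 6.9, 9.1]
opening: 0.412
17.6 3.154233948909482 [ 0.53853338 -0.03438823  0.27108251] [-0.26848251  6.87128326  9.09166723] [ 1.53791037  0.17648675 -0.05292064]
```

View pics/c12.png

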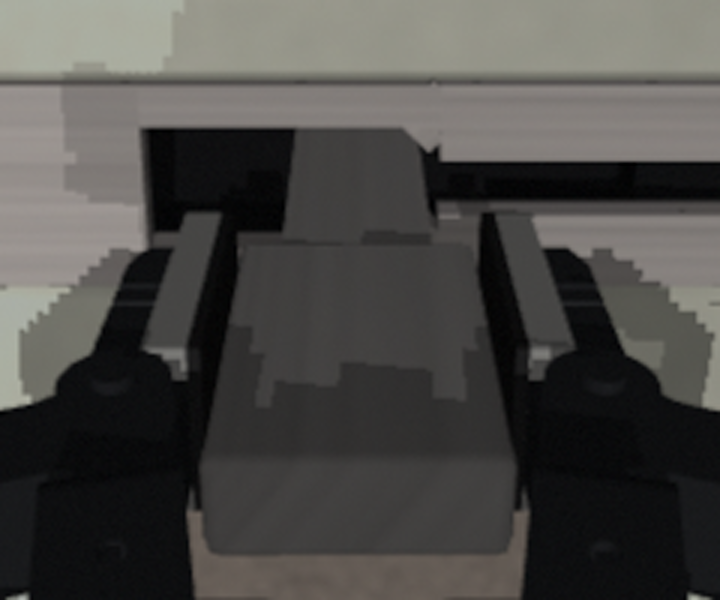

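```bash
python3 -m handwheel '[{"offset":[0.0,0.004,0],"spin":0,"grip":0},{"offset":[0.0,0.008,0],"spin":0,"grip":0},{"offset":[0.0,0.008,0],"spin":0,"grip":0}]';python3 -m handwheel '[{"offset":[0.0,0.004,0],"spin":0,"grip":0},{"offset":[0.0,0.008,0],"spin":0,"grip":0},{"offset":[0.0,0.012,0],"spin":0,"grip":0},{"offset":[0.0,0.012,0],"spin":0,"grip":0}]'
python3 - <<'E'
from h import *
o=ctrl.get_obs();p=cams.camera("wrist");print(o["time_s"],yaw(o),o["eef_pos"],o["wrist_force"],o["torque"])
a=p["color"][:,:,::-1];cv2.imwrite("pics/w13.png",a)
cv2.imwrite("pics/c13.png",cv2.resize(a[220:420,200:440],None,fx=3,fy=3,interpolation=2))
E
```

```text
time_s: 18.02
eef_pos: [0.539, -0.0423, 0.2711]
eef_rot: [-0.001, 1.0, 0.028, 0.001]
wrist_force: [-1.2, 6.7, 10.4]
opening: 0.412
time_s: 18.52
eef_pos: [0.5396, -0.0544, 0.271]
eef_rot: [-0.001, 1.0, 0.028, 0.001]
wrist_force: [-0.5, 5.3, 9.6]
opening: 0.412
18.525 3.1580445590062665 [ 0.53962314 -0.05436409  0.27103791] [-0.50294388  5.3407807   9.55369748] [ 1.5425364   0.18775668 -0.06493941]
```

View pics/c13.png

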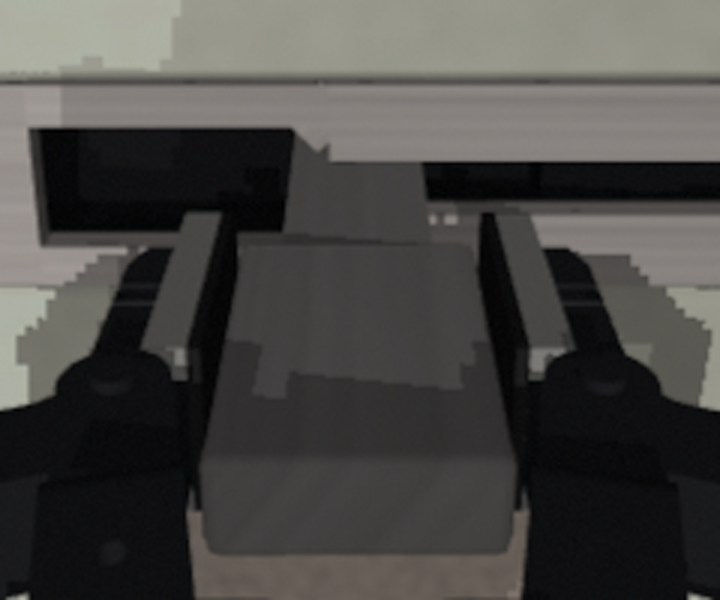

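```bash
python3 -m handwheel '[{"offset":[0.0,0.004,0],"spin":0,"grip":0},{"offset":[0.0,0.008,0],"spin":0,"grip":0},{"offset":[0.0,0.012,0],"spin":0,"grip":0}]';python3 -m handwheel '[{"offset":[0.0,0.004,0],"spin":0,"grip":0},{"offset":[0.0,0.008,0],"spin":0,"grip":0}]'
```

```text
time_s: 18.95
eef_pos: [0.5402, -0.0661, 0.2709]
eef_rot: [-0.002, 1.0, 0.028, 0.001]
wrist_force: [-0.1, 6.6, 8.7]
opening: 0.409
time_s: 19.2
eef_pos: [0.5404, -0.0748, 0.2703]
eef_rot: [-0.0, 1.0, 0.028, 0.0]
wrist_force: [0.1, 0.2, -1.4]
opening: 0.409
```

```bash
python3 -m handwheel '[{"offset":[0.0,0.004,0],"spin":0,"grip":0},{"offset":[0.0,0.008,0],"spin":0,"grip":0}]'
```

```text
time_s: 19.45
eef_pos: [0.5402, -0.0825, 0.2693]
eef_rot: [-0.002, 1.0, 0.027, -0.001]
wrist_force: [0.1, 10.9, 1.9]
opening: 0.413
```

The force vanished and the foot sank, then met a side stop, so it is in the groove. I'll back off about 4 mm and lower.

```bash
python3 -m handwheel '[{"offset":[0.0,-0.004,0],"spin":0,"grip":0},{"offset":[0.0,-0.004,0.003],"spin":0,"grip":0},{"offset":[0.0,-0.004,0.006],"spin":0,"grip":0},{"offset":[0.0,-0.004,0.006],"spin":0,"grip":0}]'
```

```text
time_s: 19.95
eef_pos: [0.5402, -0.0791, 0.2637]
eef_rot: [-0.0, 1.0, 0.028, -0.0]
wrist_force: [-1.6, -0.6, -2.0]
opening: 0.411
```

```bash
python3 -m handwheel '[{"offset":[0.0,0,0.002],"spin":0,"grip":0},{"offset":[0.0,0,0.004],"spin":0,"grip":0},{"offset":[0.0,0,0.005],"spin":0,"grip":0},{"offset":[0.0,0,0.006],"spin":0,"grip":0},{"offset":[0.0,0,0.006],"spin":0,"grip":0}]'
```

```text
time_s: 20.58
eef_pos: [0.5406, -0.0791, 0.2591]
eef_rot: [0.0, 1.0, 0.028, 0.0]
wrist_force: [-2.3, 1.6, 5.3]
opening: 0.412
```

```bash
python3 -m handwheel '[{"offset":[0,0,-0.001],"spin":0,"grip":0},{"offset":[0,0,-0.001],"spin":0,"grip":0.6},{"offset":[0,0,-0.001],"spin":0,"grip":1},{"offset":[0,0,-0.001],"spin":0,"grip":1},{"offset":[0,0,-0.001],"spin":0,"grip":1},{"offset":[0,0,-0.001],"spin":0,"grip":1},{"offset":[0,0,-0.001],"spin":0,"grip":1}]'
python3 - <<'E'
from h import *
o=ctrl.get_obs();p=cams.camera("wrist");print(o["time_s"],yaw(o),o["eef_pos"],o["wrist_force"],o["opening"])
a=p["color"][:,:,::-1];cv2.imwrite("pics/w14.png",a)
E
```

```text
time_s: 21.45
eef_pos: [0.5404, -0.0791, 0.2592]
eef_rot: [-0.0, 1.0, 0.028, 0.0]
wrist_force: [0.4, -0.9, 0.0]
opening: 1.003
21.45 3.1990791816330444 [ 0.54041282 -0.07906444  0.25918542] [ 0.42500071 -0.93035023  0.00183242] 1.0028859099983878
```

View pics/w14.png

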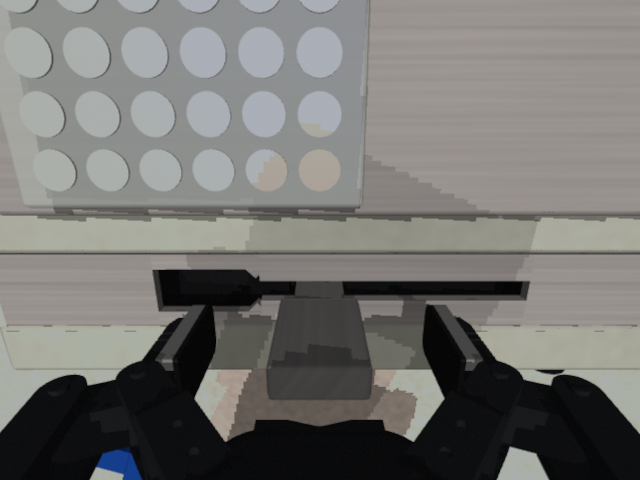

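```bash
python3 -m handwheel '[{"offset":[0,0,-0.02],"spin":0,"grip":1},{"offset":[0,0,-0.06],"spin":0,"grip":1},{"offset":[-0.0,0,-0.1],"spin":0,"grip":1},{"offset":[-0.0,0,-0.12],"spin":0,"grip":1},{"offset":[-0.0,0,-0.12],"spin":0,"grip":1},{"offset":[-0.0,0,-0.12],"spin":0,"grip":1}]'
python3 - <<'E'
from h import *
o=ctrl.get_obs();p=cams.camera("wrist");print(o["time_s"],yaw(o),o["eef_pos"],o["wrist_force"],o["opening"])
a=p["color"][:,:,::-1];cv2.imwrite("pics/w15.png",a)
import pickle;pickle.dump((o,p),open("w15.pkl","wb"))
print([(np.round(d["uv"],1).tolist(),round(d["confidence"],2)) for d in boxes_of(p,"key")[:4]])
p=cams.camera("scene");cv2.imwrite("pics/s15.png",cv2.resize(p["color"][170:330,190:390,::-1],None,fx=3.7,fy=3.7,interpolation=cv2.INTER_CUBIC))
E
```

```text
time_s: 22.25
eef_pos: [0.54, -0.0789, 0.378]
eef_rot: [-0.0, 1.0, 0.028, -0.001]
wrist_force: [-0.2, -0.1, -0.3]
opening: 0.998
22.25 3.198954905584486 [ 0.54002047 -0.07893888  0.37796005] [-0.23598322 -0.12697042 -0.32426432] 0.9981247062103907
[([209.4, 364.5], 0.92), ([317.1, 247.4], 0.61), ([41.6, 375.9], 0.61)]
```

View pics/w15.png

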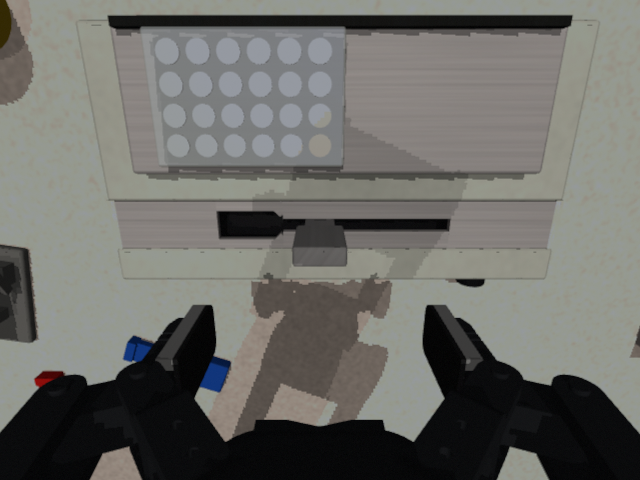

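View pics/s15.png

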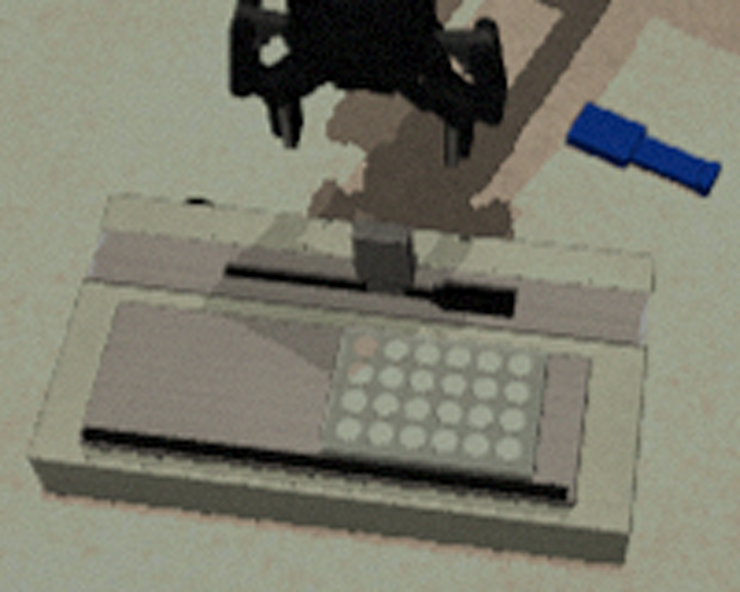

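Run:
```python
from h import *
import pickle
a=cv2.imread("pics/w15.png")[205:280,270:370];cv2.imwrite("pics/c15.png",cv2.resize(a,None,fx=7,fy=7,interpolation=2))
o,p=pickle.load(open("w15.pkl","rb"));K=np.array(p["camera_matrix"]);V=view_of(p,o)
yw=np.radians(3.25);ex=np.array([np.cos(yw),np.sin(yw),0]);ey=np.array([-np.sin(yw),np.cos(yw),0])
# slit centre near y=-.079
sl=np.mean([atz(ray(K,V,u),.06) for u in [(400,219.5),(400,230.5)]],0);print("slit",sl)
for th in (0,2.5,5):
 for zf in (.016,.028):
  t=np.radians(th);A=np.array([0,0,1])*np.cos(t)-ex*np.sin(t);n=ex*np.cos(t)+np.array([0,0,1])*np.sin(t)
  B=sl+ey*((-.079-sl[1])/np.cos(yw));B=B+A*((zf-.06)/np.cos(t))
  print(th,zf,[np.round(proj(K,V,B+A*z+n*x+ey*y),1).tolist() for x,y,z in((.007,.018,.062),(.007,.018,.112),(-.007,.018,.112),(.007,-.018,.112),(.007,-.018,.062))])
```

```text
slit [ 0.54066601 -0.14638684  0.06      ]
0 0.016 [[295.0, 222.9], [290.1, 244.2], [290.7, 264.4], [346.2, 244.1], [341.6, 222.9]]
0 0.028 [[294.0, 227.3], [288.6, 250.6], [289.2, 271.8], [347.6, 250.6], [342.5, 227.3]]
2.5 0.016 [[295.0, 224.0], [290.2, 248.6], [290.8, 268.3], [346.1, 248.6], [341.6, 223.9]]
2.5 0.028 [[294.0, 229.1], [288.8, 256.1], [289.4, 276.6], [347.5, 256.1], [342.5, 229.1]]
5 0.016 [[295.1, 225.0], [290.3, 252.9], [291.0, 272.0], [346.0, 252.9], [341.6, 225.0]]
5 0.028 [[294.1, 230.8], [288.9, 261.4], [289.6, 281.2], [347.4, 261.4], [342.5, 230.8]]
```

View pics/c15.png

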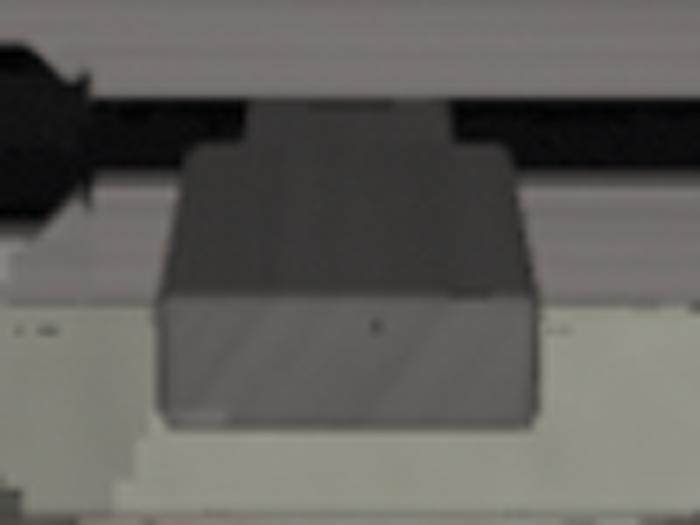

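Run:
```python
from bench import ctrl
o=ctrl.get_obs();print(o["time_s"],o["dq"].round(3));print(ctrl.hand_in())
```

```text
22.4 [-0.    -0.002 -0.006 -0.     0.002 -0.001]
the job is handed in; nothing more can be done
None
```

The steel key is standing in the carriage's groove, fully down and released. I handed the job in at 22.4 s; it reports no verdict.

- **Upright:** I took the key out along its own length and turned it upright in the grip by pressing its foot against the shaker's front face. I then put the foot down through the window.
- **Slide:** The foot met the carriage at tool height 271.5 mm. I slid it along the slit with about 9 N down; it sank at about local y = 19 mm and met a side stop at about 12 mm. I lowered it about 12 mm more, to touch at 259.1 mm, which matches the groove's depth.
- **Last checks:** The final wrist picture fits an upright key (about 0–1° tilt) with its foot near 16 mm, in line with the slit. The gripper was fully open and 120 mm clear, with no wrist force. The wash bottle, beaker and tube rack were never approached; I did not measure them again at the end.
- **Disagreements:**
  - The network's window landmark was several mm off the picture, so I used the picture's edges instead.
  - Key tilt in the grip, measured from the wrist camera, varied between 2.5° and 4.7°. It gave 33° in the earlier picture where 30° was expected.
  - My first grip-height estimate (91–97 mm up the key) was too high. The touch on the carriage gave about 89 mm.

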